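Lower the thickness-gauge foot onto a milling blank

ROBOT

A 6-joint arm with a two-finger parallel gripper is mounted at the origin on the work surface. World frame = base frame: x ahead of the robot, y to its left, z up, the work surface at z = 0. Lengths are in m, angles in rad, forces in N, time in s.
With the tool pointing down it reaches from about 0.375 to 0.975 m from the base axis. Payload 3.8 kg.
Tool frame: the origin (TCP) lies on the centre line of the jaws, within the pads' length; the fingertips stand 19 mm ahead of it and the grasp point (between the pads) is the TCP (robot.finger_overhang is the distance from the TCP to the fingertips, in m); z points along the fingers, y is the direction in which the jaws open and shut (so a half turn about z gives the same grasp; the last joint's range is limited). The gripper opens to 85 mm and grips with 20 to 120 N. Pads are 22 mm wide; open, the fingers measure 114 mm over their backs; the gripper's body (76 mm by 85 mm) begins 54 mm behind the grasp point. The pads swing forward as they close: fully open they stand 13 mm farther back than shut.
Start: joints at [-1.357, 0.264, 1.604, -0, 1.274, -0.037], TCP at [0.168, -0.654, 0.25] pointing down, gripper open.
Joint ranges: [-2.63, 2.63], [-0.94, 2.18], [0.31, 2.57], [-1.31, 4.45], [0, 2.66], [-2.55, 2.55]. Speed limits (rad/s): [2.57, 2.57, 3.14, 3.14, 3.14, 3.14].

INTERFACE

Orientations are given as a rotation vector (axis times angle).
In Python, from plant import robot, snapshot, calibration, job gives the robot as it stands. The module is installed in compiled form; this text tells all that it offers.
- The arm moves only by the shell command python3 -m pendant 'ROWS' [FORCE]. ROWS is JSON, a list that holds one entry, the list of rows, each a list of 5 numbers: the shift along the tool's x, y, z in mm, then the turn about the tool's z in degrees, then the finger opening in mm, from 0 to 85.4. In form: [[[x, y, z, turn, claw], ...]]. A call has 1 to 20 rows; each row shifts and turns the commanded pose from where the row before left it, along the tool's axes as they then stand; what a row does not reach is not made up. A row lasts 1/12 s, in which the tool goes at most 41.7 mm and 7.16 degrees, less where a joint would pass 70% of its speed; a pose out of reach is approached as far as the arm can. A call with a gripper value outside its range is refused whole. The fingers move at their own pace and stop on an object; FORCE is the grip in N (left out, the last holds). Time passes only in rows, so rows that do not move let the fingers close. It gives the time, the measured TCP pose, the force and the opening at its end, in the units of the state.
- robot.read_state(): the state, without advancing time (a new reading comes with each control period).
- snapshot(name): name is "scene" or "side" or "wrist"; returns (picture, depth): 420x560x3 uint8, red, green, blue; 420x560 float32, m along the optical axis (not along the pixel's ray), 0 where there is no reading.
- calibration(name): a dict with "K" (3x3 intrinsics, pixels), "R" (3x3) and "t" (3): a world point X has camera coordinates R X + t; the wrist camera has in their place "hand_eye" (4x4, takes a point from camera to tool coordinates, whose origin is the TCP and whose axes are the flange's). Camera axes: x right, y down, z forward; pixel columns grow to the right and rows downward; lengths in m; the calibration is good to about 2 mm. A picture is of the moment at which its call begins: read the wrist's pose just before it. calibration takes no time and is no camera call.
- job.close_job(): hands the job in, once; it reports no verdict.
The state is a dict: "t": time; "joints": joint angles; "dq": joint speeds; "tau": joint torques, N m; "tcp_pos": TCP position; "eef_rot": TCP orientation; "force": force on the tool from outside, world axes, zero at the start; "torque": the same for the moment, N m; "gripper_width": finger opening in m.
Only numpy, scipy, OpenCV 4.12 (cv2) and the standard library are available. Lean on these libraries where they do the work, as an engineer would, in place of code of your own. Each camera call takes 0.05 s, during which the arm holds its last target. There are 200 camera calls.

TASK

A white ceramic milling blank lies under the raised foot of one of the two thickness gauges on this dental-lab counter. Push that gauge's lift lever all the way down so that its foot rests on the blank, and take your hand away. Do not shift the blank, and leave the other, empty gauge's lever up.

Things in the scene. Friction and masses are not known exactly. Their poses are not given: they have to be found in the camera images.
- gauge_lever (a joint): Steel lift lever on the side of the head of the gauge that holds the blank, rad. 0 = raised (slopes up 0.6 rad from the pivot), 0.6 = level, 1.0 = lower stop (slopes 0.4 rad down); starts at 0 to 0.15. Pivot level, 130 mm above the counter. It stays where left; friction: 2 N down on the pad, 3 N once the foot touches (at about 0.8).
- gauge_lever_pad (a point): Centre of the upper face of that lever's end pad (26 mm wide, 40 long, 8 thick, 55 to 95 mm from the pivot), 176 mm above the counter raised, 104 lowered. The point is 75 mm from the pivot axis along the lever, 4 mm above its mid-plane. y axis: along the lever, pad to pivot; x: the level pivot axis; z: the pad's upward normal.
- foot: Round steel foot, 24 mm across, 6 thick, under the same gauge's head; origin: centre of its underside. Goes straight down 28 mm per rad of lever, starts 17 to 22 mm above the blank, sprung, presses it with about 2 N. The gauge: blue 170 x 120 mm base 24 mm high and blue column, white head 36 mm wide with its top at 155 mm; the lever stands out sideways.
- disc: White ceramic milling blank lying loose on that gauge's round anvil: flat disc 98 mm across, 16 mm thick with a stepped rim, 0.36 kg; origin: centre of its underside (30 mm above the counter). A second such blank lies on the bare counter, away from the gauges.
- spare_lever (a joint): Lift lever of the other gauge, which is alike but has nothing on its anvil; same joint values; starts at 0 to 0.15. Leave it up.
Not all that is in view belongs to the job. What is shaped like the disc but brown or green is not meant.

How it is judged:
At the end, for the whole second after the job is handed in: The lever of the gauge with the blank is down (beyond 0.85 of its 1.0 rad), its foot rests on the blank with at least 0.4 N, the blank lies still within 12 mm of where it started, and the other gauge's lever is still up (below 0.35 rad) (value of joint gauge_lever above 0.85 rad and contact force between foot and disc above 0.4 N and distance of disc from where it was at the start of the episode below 0.012 m and linear speed of disc below 0.02 m/s and value of joint spare_lever below 0.35 rad); the robot touches nothing.
It fails at once if the blank is shifted by more than 20 mm (distance of disc from where it was at the start of the episode above 0.02 m).
It fails at once if the empty gauge's lever is lowered (beyond 0.35 rad) (value of joint spare_lever above 0.35 rad).
It also fails if it takes over 29 s, if anything falls off the work surface, if the arm or the gripper's body presses on something with over 40 N, if the wrist force passes 120 N, or if a joint passes its speed limit or range.

## Working session

There is one attempt and no reset: what is moved stays moved. The work goes in short steps, Python scripts to look and compute and a shell command to move; the robot and the scene stay as the last step left them, time stands still between calls to the robot, and variables do not carry over. Pictures are saved under pics/ and viewed, about 8 in all and at most 12, crops included, and the job is handed in when it is done.

```bash
mkdir -p pics; cat > h.py <<'E'
import numpy as np, cv2
from plant import robot, snapshot, calibration, job
def pts(name,d):
    c=calibration(name);K=c["K"];h,w=d.shape
    u,v=np.meshgrid(np.arange(w),np.arange(h))
    P=np.stack([(u-K[0][2])/K[0][0]*d,(v-K[1][2])/K[1][1]*d,d],-1)
    return (P-np.array(c["t"]))@np.array(c["R"])
E
python3 - <<'E'
from h import *
for n in("scene","side"):
    p,d=snapshot(n);cv2.imwrite(f"pics/{n}.png",p[:,:,::-1]);np.savez(f"{n}.npz",p=p,d=d)
    print(n,calibration(n))
print(robot.read_state())
E
```

```text
scene {'K': array([[409.28780866,   0.        , 275.80794699],
       [  0.        , 409.28780866, 205.57624486],
       [  0.        ,   0.        ,   1.        ]]), 'R': array([[ 0.75172181,  0.6593557 ,  0.01282076],
       [ 0.49177249, -0.54749769, -0.67705693],
       [-0.43940202,  0.51526336, -0.73581896]]), 't': array([-0.47416281, -0.21957195,  1.25443018])}
side {'K': array([[401.21246359,   0.        , 280.68925219],
       [  0.        , 401.21246359, 212.56483776],
       [  0.        ,   0.        ,   1.        ]]), 'R': array([[-0.8988963 , -0.43792619,  0.01435624],
       [-0.23945055,  0.46353413, -0.85311168],
       [ 0.36694534, -0.77029654, -0.52153078]]), 't': array([0.53263133, 0.23262807, 0.67096615])}
{'t': 0.1, 'joints': array([-1.35689172e+00,  2.64709803e-01,  1.60525438e+00,  3.57399456e-05,
        1.27370479e+00, -3.69171512e-02]), 'dq': array([-9.14984774e-04,  7.84432787e-05, -2.51937237e-03,  3.23729228e-04,
        6.01832243e-04, -7.20944932e-04]), 'tau': array([ 1.33980766e-04, -5.16708076e+01, -3.68587661e+01,  5.98557364e-06,
        6.26108740e-03,  1.74101996e-05]), 'tcp_pos': array([ 0.16739909, -0.6532628 ,  0.24905578]), 'eef_rot': array([-3.11486681e+00, -3.92682516e-01,  2.34634765e-04]), 'force': array([-0.12600357,  0.66687391,  0.28772405]), 'torque': array([ 0.0078031 , -0.01494336, -0.03735762]), 'gripper_width': 0.08555208163950091}
```

View pics/scene.png

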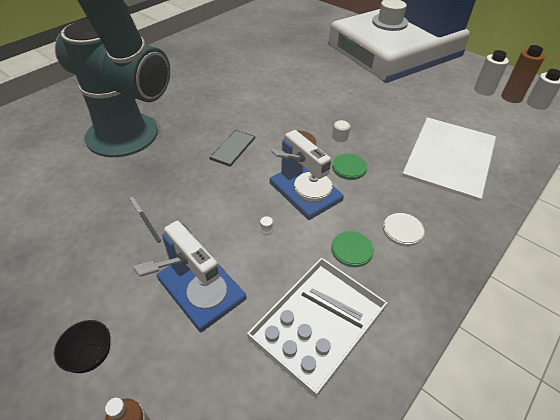

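View pics/side.png

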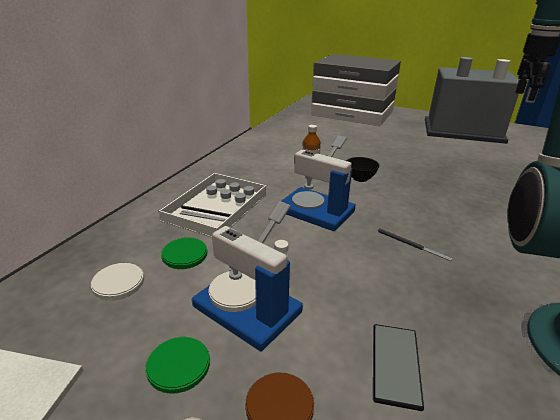

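The candidate gauges in the scene view are A at (307,180), side (245,280), and B at (203,275), side (318,195). A has a white disc standing proud of its anvil, while B shows only flat grey anvil, so A fits. Its lever pad is near scene (283,154) and side (276,212). I'll confirm with an enlarged crop and measure.

```bash
python3 - <<'E'
from h import *
a=np.load("scene.npz");b=np.load("side.npz")
ca=cv2.resize(a["p"][115:225,255:355],None,fx=4,fy=4,interpolation=cv2.INTER_CUBIC)
cb=cv2.resize(b["p"][190:300,220:320],None,fx=4,fy=4,interpolation=cv2.INTER_CUBIC)
cv2.imwrite("pics/crop.png",np.hstack([ca,cb])[:,:,::-1])
for n,z in(("scene",a),("side",b)):
    P=pts(n,z["d"]);hsv=cv2.cvtColor(z["p"],cv2.COLOR_RGB2HSV)
    blue=(hsv[...,0]>100)&(hsv[...,0]<125)&(hsv[...,1]>120)&(P[...,2]<.04)&(P[...,2]>.015)&(z["d"]>0)
    k,l,s,c=cv2.connectedComponentsWithStats(blue.astype(np.uint8))
    for i in range(1,k):
        if s[i,4]>150:
            q=P[l==i][:,:2].astype(np.float32);print(n,c[i],s[i,4],cv2.minAreaRect(q))
    # high points
    m=(P[...,2]>.10)&(P[...,2]<.22)&(z["d"]>0)
    k,l,s,c=cv2.connectedComponentsWithStats(m.astype(np.uint8))
    for i in range(1,k):
        if s[i,4]>40: print(n,"high",c[i],s[i],P[l==i].mean(0))
P=pts("scene",a["d"])
for v in range(146,162,2): print(v,[(u,*(1000*P[v,u]).round().astype(int)) for u in range(270,300,4)])
E
```

```text
scene [302.61370262 193.48979592] 686 ((0.5749750733375549, 0.18118147552013397), (0.11542405188083649, 0.16425564885139465), 78.13871002197266)
scene [197.97306792 294.34192037] 1708 ((0.5917932391166687, -0.20187148451805115), (0.11876077204942703, 0.16704554855823517), 82.5863037109375)
scene high [132.67948718   1.79487179] [125   0  21   6  78] [-0.42176084  0.39195992  0.16851177]
scene high [407.17388815  24.97614048] [ 332    0  144   60 5239] [0.39835852 0.98295649 0.13802991]
scene high [529.09384164  61.00293255] [513  45  32  32 682] [0.82297587 0.9997471  0.14398362]
scene high [496.44380403  59.92507205] [484  50  24  20 347] [0.73323474 0.98416026 0.12183909]
scene high [551.92432432  75.46486486] [540  69  20  15 185] [0.89970626 1.02893171 0.11109861]
scene high [111.43638393  99.21986607] [  76   76   94   45 1792] [ 0.06439397 -0.02465191  0.16154926]
scene high [304.21428571 153.69169096] [ 271  130   60   49 1372] [0.5736638  0.16525624 0.14313563]
scene high [183.29575536 254.75901415] [ 133  220   86   66 2191] [ 0.58995301 -0.22115614  0.14689353]
scene high [
[... 3801 characters left out ...]
1), np.int64(238), np.int64(0)), (282, np.int64(499), np.int64(173), np.int64(81)), (286, np.int64(515), np.int64(169), np.int64(93)), (290, np.int64(527), np.int64(171), np.int64(98)), (294, np.int64(539), np.int64(173), np.int64(104)), (298, np.int64(567), np.int64(151), np.int64(134))]
160 [(270, np.int64(419), np.int64(216), np.int64(0)), (274, np.int64(427), np.int64(224), np.int64(0)), (278, np.int64(437), np.int64(230), np.int64(1)), (282, np.int64(501), np.int64(171), np.int64(76)), (286, np.int64(515), np.int64(170), np.int64(85)), (290, np.int64(529), np.int64(169), np.int64(94)), (294, np.int64(532), np.int64(182), np.int64(87)), (298, np.int64(567), np.int64(152), np.int64(128))]
```

View pics/crop.png

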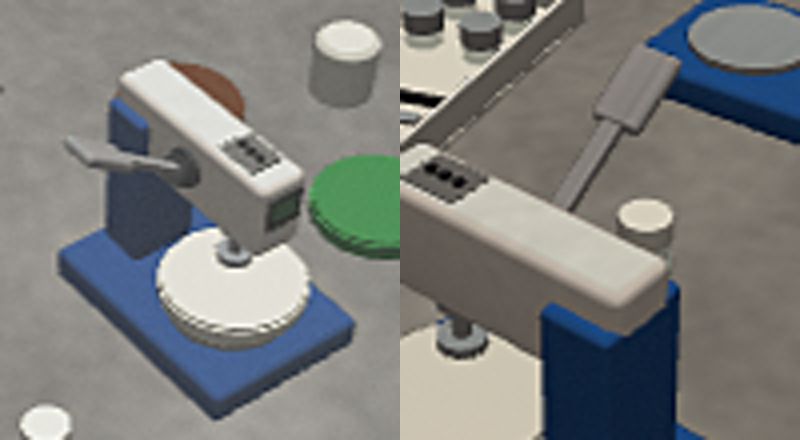

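The crop confirms it: the left gauge (A) carries the white blank with its foot raised, and its lever slopes up toward −y with the pad at the end. Gauge B's anvil is bare. Next I'll locate the pad from both views in the gauge frame.

```bash
python3 - <<'E'
from h import *
th=np.radians(-12.1);ex=np.array([np.cos(th),np.sin(th)]);ey=np.array([-ex[1],ex[0]]);c=np.array([.574,.182])
for n in("scene","side"):
    P=pts(n,np.load(n+".npz")["d"]).reshape(-1,3)
    g=np.c_[(P[:,:2]-c)@ex,(P[:,:2]-c)@ey,P[:,2]]*1000
    hd=g[(abs(g[:,0])<90)&(abs(g[:,1])<40)&(g[:,2]>148)&(g[:,2]<162)]
    print(n,"head",np.percentile(hd,[3,50,97],0).round())
    m=(abs(g[:,0])<90)&(g[:,1]<-25)&(g[:,1]>-130)&(g[:,2]>115)&(g[:,2]<200)
    q=g[m]
    for lo in range(-130,-25,8):
        s=q[(q[:,1]>=lo)&(q[:,1]<lo+8)]
        if len(s)>2: print(lo,len(s),"x",np.percentile(s[:,0],[5,50,95]).round(),"z",np.percentile(s[:,2],[5,50,95]).round())
R=robot.read_state();print(R["tcp_pos"])
E
```

```text
scene head [[-70. -17. 149.]
 [ -0.  -4. 154.]
 [ 60.  15. 157.]]
-106 26 x [-15.  -4.   6.] z [179. 183. 186.]
-98 22 x [-15.   3.   8.] z [178. 182. 185.]
-90 19 x [-13.   5.   8.] z [170. 176. 179.]
-82 17 x [-11.   4.   8.] z [166. 171. 174.]
-74 11 x [-10.   1.   8.] z [164. 168. 169.]
-66 7 x [-7. -3. -1.] z [155. 159. 161.]
-58 9 x [-5. -1. -0.] z [149. 152. 157.]
-50 10 x [-8. -2.  0.] z [144. 147. 151.]
-42 11 x [-7. -2.  0.] z [127. 140. 144.]
-34 24 x [-14.  -2.   3.] z [125. 133. 139.]
-26 18 x [-68. -46.   4.] z [118. 129. 138.]
side head [[-76. -15. 149.]
 [-17.   5. 155.]
 [ 54.  17. 157.]]
-106 19 x [-17.  -8.   5.] z [181. 186. 186.]
-98 75 x [-17.  -7.   6.] z [177. 182. 186.]
-90 69 x [-17.  -7.   5.] z [173. 176. 180.]
-82 70 x [-17.  -8.   6.] z [166. 171. 174.]
-74 70 x [-16.  -6.   5.] z [160. 166. 169.]
-66 34 x [-10.  -6.  -0.] z [154. 159. 162.]
-58 32 x [-10.  -5.  -1.] z [149. 153. 157.]
-50 34 x [-10.  -6.  -1.] z [144. 148. 151.]
-42 33 x [-10.  -6.  -1.] z [139. 142. 146.]
-34 4 x [-9. -5. -4.] z [140. 140. 141.]
[ 0.16739909 -0.6532628   0.24905578]
```

```bash
python3 -m pendant '[[[0,0,0,6.6,0],[0,0,0,6.6,0],[0,0,0,6.6,0],[0,0,0,6.6,0],[9,-33.5,0,0,0],[9,-33.5,0,0,0],[9,-33.5,0,0,0],[9,-33.5,0,0,0],[9,-33.5,0,0,0],[9,-33.5,0,0,0],[9,-33.5,0,0,0],[9,-33.5,0,0,0],[9,-33.5,0,0,0],[9,-33.5,0,0,0],[9,-33.5,0,0,0],[9,-33.5,0,0,0],[9,-33.5,0,0,0],[9,-33.5,0,0,0],[9,-33.5,0,0,0],[9,-33.5,0,0,0]]]'
python3 - <<'E'
from h import *
from scipy.spatial.transform import Rotation as R
s=robot.read_state();Rm=R.from_rotvec(s["eef_rot"]).as_matrix()
print(Rm.round(3),robot.finger_overhang,(Rm.T@(np.array([.550,.092,.25])-s["tcp_pos"])*1000).round(1))
E
```

```text
t: 1.77
tcp_pos: [0.4202, -0.1579, 0.25]
eef_rot: [-3.124, 0.329, 0.0]
force: [0.7, -0.5, 0.6]
gripper_width: 0.0
[[ 0.978 -0.209 -0.   ]
 [-0.209 -0.978  0.   ]
 [-0.    -0.    -1.   ]] 0.019 [  74.9 -271.5    0. ]
```

```bash
python3 -m pendant '[[[9,-34,0,0,0],[9,-34,0,0,0],[9,-34,0,0,0],[9,-34,0,0,0],[9,-34,0,0,0],[9,-34,0,0,0],[10,-34,0,0,0],[10,-34,0,0,0],[0,0,0,0,0],[0,0,0,0,0],[0,0,0,0,0]]]'
python3 - <<'E'
from h import *
p,d=snapshot("scene");q,e=snapshot("side")
cv2.imwrite("pics/above.png",np.hstack([cv2.resize(p[60:220,220:380],None,fx=2.5,fy=2.5),cv2.resize(q[120:280,200:360],None,fx=2.5,fy=2.5)])[:,:,::-1])
E
```

```text
t: 2.68
tcp_pos: [0.5485, 0.0908, 0.2496]
eef_rot: [3.124, -0.328, -0.003]
force: [-0.8, 0.5, -0.5]
gripper_width: -0.0001
```

View pics/above.png

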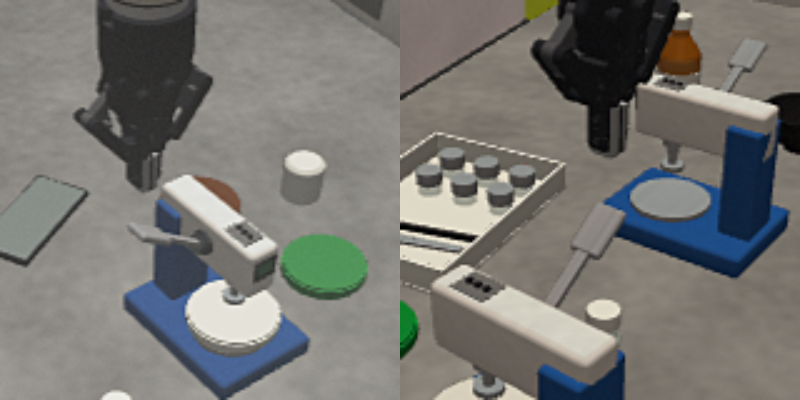

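The closed fingertips are above the pad in both views: left panel, tip (147,185) over pad (150,235); right panel, tip (607,145) over pad (600,230). Now I'll descend.

```bash
python3 -m pendant '[[[0,0,10,0,0],[0,0,10,0,0],[0,0,10,0,0],[0,0,8,0,0],[0,0,5,0,0],[0,0,5,0,0],[0,0,5,0,0],[0,0,5,0,0],[0,0,5,0,0],[0,0,5,0,0],[0,0,5,0,0],[0,0,5,0,0]]]'; python3 -m pendant '[[[0,0,5,0,0],[0,0,5,0,0],[0,0,5,0,0],[0,0,5,0,0],[0,0,5,0,0],[0,0,5,0,0],[0,0,0,0,0],[0,0,0,0,0]]]'
```

```text
t: 3.78
tcp_pos: [0.5493, 0.0909, 0.172]
eef_rot: [3.124, -0.329, 0.001]
force: [-0.6, -0.4, 2.0]
gripper_width: 0.0001
t: 4.45
tcp_pos: [0.5487, 0.091, 0.1416]
eef_rot: [3.124, -0.329, -0.002]
force: [0.4, -0.8, 0.5]
gripper_width: 0.0001
```

```bash
python3 -m pendant '[[[0,0,3,0,0],[0,0,3,0,0],[0,0,3,0,0],[0,0,2,0,0],[0,0,2,0,0]]]'
python3 - <<'E'
from h import *
p,d=snapshot("scene");q,e=snapshot("side")
cv2.imwrite("pics/push.png",np.hstack([cv2.resize(p[60:220,220:380],None,fx=2.5,fy=2.5),cv2.resize(q[150:310,200:360],None,fx=2.5,fy=2.5)])[:,:,::-1])
E
```

```text
t: 4.87
tcp_pos: [0.5494, 0.091, 0.1293]
eef_rot: [-3.124, 0.329, -0.001]
force: [0.0, 0.8, 3.0]
gripper_width: 0.0002
```

View pics/push.png

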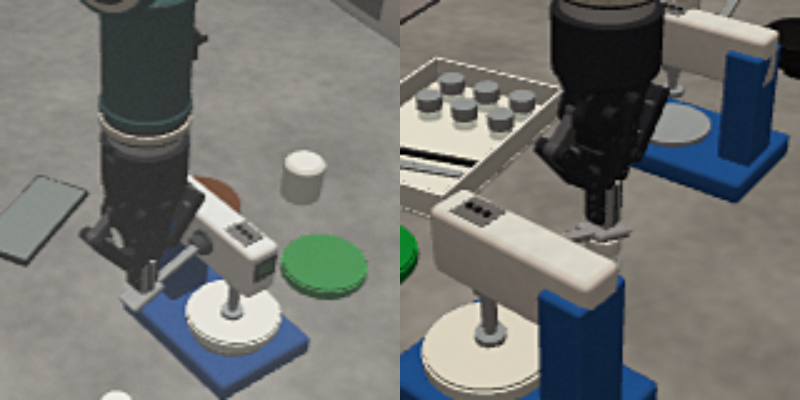

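The lever is now past level, with the pad at left panel (140,298), and the foot is at or near the blank (233,310). I'll push on in small steps until I reach the stop.

```bash
python3 -m pendant '[[[0,0,1,0,0],[0,0,1,0,0],[0,0,1,0,0],[0,0,0,0,0]]]'; python3 -m pendant '[[[0,0,1,0,0],[0,0,1,0,0],[0,0,0,0,0]]]'; python3 -m pendant '[[[0,0,1,0,0],[0,0,1,0,0],[0,0,0,0,0]]]'
```

```text
t: 5.3
tcp_pos: [0.5492, 0.091, 0.1264]
eef_rot: [-3.124, 0.329, -0.0]
force: [0.3, 0.2, 3.0]
gripper_width: -0.0002
t: 5.55
tcp_pos: [0.5495, 0.0911, 0.126]
eef_rot: [-3.124, 0.329, -0.001]
force: [-2.7, 0.5, 11.4]
gripper_width: 0.0
t: 5.8
tcp_pos: [0.5496, 0.0912, 0.1256]
eef_rot: [-3.124, 0.329, -0.001]
force: [-8.3, -0.2, 20.0]
gripper_width: 0.0003
```

The force jumped from 3 to 20 N with no further travel, tip at about 0.107 m, so that is the lower stop. I'll retract straight up, move off sideways and check.

```bash
python3 -m pendant '[[[0,0,-3,0,0],[0,0,-5,0,0],[0,0,-10,0,0],[0,0,-20,0,0],[0,0,-25,0,0],[0,0,-25,0,0],[0,0,-25,0,0],[0,0,-25,0,0],[-15,0,0,0,0],[-25,0,0,0,0],[-25,0,0,0,0],[-25,0,0,0,0],[0,0,0,0,0],[0,0,0,0,0],[0,0,0,0,0],[0,0,0,0,0]]]'
python3 - <<'E'
from h import *
p,d=snapshot("scene");q,e=snapshot("side")
cv2.imwrite("pics/end.png",np.hstack([cv2.resize(p[110:310,120:360],None,fx=1.65,fy=2),cv2.resize(q[120:320,180:380],None,fx=2,fy=2)])[:,:,::-1])
th=np.radians(-12.1);ex=np.array([np.cos(th),np.sin(th)]);ey=np.array([-ex[1],ex[0]]);c=np.array([.574,.182])
for n,D in(("scene",d),("side",e)):
    for D2,t in((np.load(n+".npz")["d"],"before"),(D,"after")):
        P=pts(n,D2).reshape(-1,3);g=np.c_[(P[:,:2]-c)@ex,(P[:,:2]-c)@ey,P[:,2]]*1000
        k=g[(abs(g[:,0])<100)&(abs(g[:,1])<70)&(abs(g[:,2]-46)<4)]
        w=cv2.minEnclosingCircle(k[:,:2].astype(np.float32)) 
        print(n,t,"disc top",len(k),np.percentile(k,[2,50,98],0).round(1).tolist(),w)
        l=g[(abs(g[:,0]+5)<14)&(g[:,1]<-85)&(g[:,1]>-100)&(g[:,2]>80)&(g[:,2]<195)]
        if len(l):print("  pad z at y-93",len(l),np.median(l,0).round(1))
print({k:robot.read_state()[k] for k in("t","tcp_pos","force")})
E
```

```text
t: 7.13
tcp_pos: [0.4619, 0.1096, 0.2605]
eef_rot: [3.124, -0.33, 0.001]
force: [-0.1, -0.1, -0.6]
gripper_width: -0.0
scene before disc top 728 [[-50.2, -40.9, 42.5], [28.0, -3.6, 45.5], [67.8, 45.0, 49.1]] ((-3.130580425262451, -3.920694589614868), 75.09223937988281)
  pad z at y-93 40 [  2.7 -93.4 180.8]
scene after disc top 687 [[-44.3, -40.4, 42.7], [29.4, -4.7, 45.5], [67.6, 44.6, 48.6]] ((-3.117645263671875, -2.4644317626953125), 75.45121002197266)
  pad z at y-93 67 [ -2.  -93.5 104.5]
side before disc top 1405 [[-77.2, -28.0, 42.8], [15.8, 15.3, 46.2], [64.7, 50.0, 48.4]] ((-5.418215274810791, -0.3827013075351715), 75.20207977294922)
  pad z at y-93 132 [ -7.1 -92.4 180.6]
side after disc top 1362 [[-77.4, -29.0, 42.6], [14.1, 16.3, 46.3], [64.7, 49.6, 48.6]] ((-5.55430793762207, 0.22166314721107483), 75.11139678955078)
  pad z at y-93 46 [-10.9 -92.2 105.4]
{'t': 7.2333, 'tcp_pos': array([0.46191216, 0.10951354, 0.26028019]), 'force': array([ 0.34504794, -0.11317327, -0.09150196])}
```

View pics/end.png

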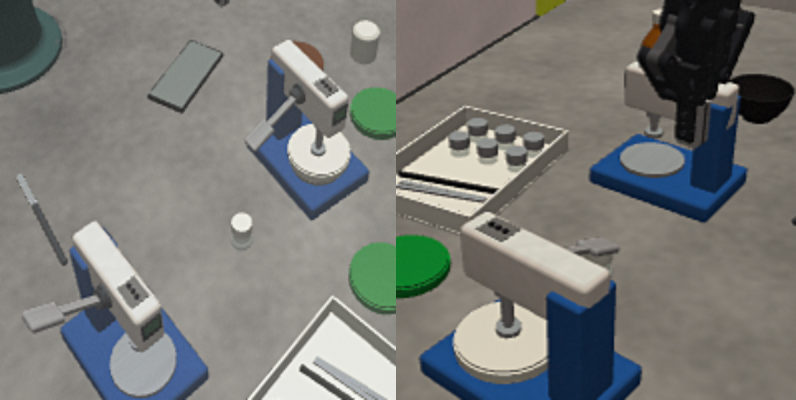

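The pad is down at left panel (262,135), the foot is on the blank at (318,150), and the spare lever is still up at (45,315). The pad measures 105 mm, where the lower stop predicts 106, and the blank hasn't visibly moved.

```bash
python3 -c "
from plant import job
print(job.close_job())"
```

```text
the job is handed in; nothing more can be done
None
```

I pushed the lift lever of the gauge holding the white blank down to its lower stop with closed fingertips, backed the hand off into free air, and handed the job in at about 7.2 s of the 29 s allowed.

- **Lever:** at the stop the push force rose from 3 N to 20 N with almost no further travel. Afterwards the pad measured about 105 mm high where I pushed. A fully lowered lever should give about 106 mm there.
- **Foot and blank:** the pictures show the foot on the blank, but I couldn't measure its contact force. The blank's outline matches the starting view to about 1–2 mm; the circle I fitted took in more than the blank, so that is only a rough check.
- **Other gauge:** its lever is still up in the final pictures.
- **Robot:** it was reading about 0 N and touching nothing. No check failed or disagreed.

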